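# Make up two breakfast orders at the bakery counter

### The job

Make up the two breakfast orders from the stock on the board: the light wooden tray gets the golden round roll, the dark oval roll and the red jam jar, and the black tray gets the square seeded roll and the amber honey jar, next to the egg cup that is already in it. Put one thing in each compartment, upright and flat on the tray's floor, any free compartment of the right tray; set things down, do not drop them. Leave the pale floury roll, the green jar and the egg cup where they stand.

Things in the scene. Friction and masses are not known exactly. Their poses are not given: they have to be found in the camera images.
- tray_wood: Light plywood (mid-brown rims) tray fixed to the table, 272 mm (x) by 104 mm (y), origin centre of its underside. Floor 4 mm thick; outer walls and two cross ribs 4 mm thick, tops 10 mm above the table. Three compartments in a row, each 85 (x) by 96 mm (y) inside, centred at x = -89.3, 0, +89.3 mm. Empty at the start.
- tray_black: Black plastic (grey rims) tray fixed to the table, 272 mm (x) by 104 mm (y), origin centre of its underside. Floor 4 mm thick; outer walls and two cross ribs 4 mm thick, tops 10 mm above the table. Three compartments in a row, each 85 (x) by 96 mm (y) inside, centred at x = -89.3, 0, +89.3 mm. The one at +89.3 holds the egg cup, the others are empty. Either tray may be on either side.
- round_roll: Round golden-brown crusty bread roll with a darker cross cut on its flat-domed top, rigid. 62 mm diameter, 44 mm high, sides upright from 7 to 30 mm above the underside; about 70 g. Stands loose on the 15 mm thick stock board between the trays. Origin: centre of the underside, z up. 
- oval_roll: Dark brown oval rye roll with three pale slashes on top, rigid. 74 mm long (its x axis), 50 mm wide (its y axis), 40 mm high; straight, upright, parallel sides in the middle of its length, round ends; top edges rounded 10 mm; about 80 g. Stands loose on the 15 mm thick stock board between the trays. Origin: centre of the underside, z up. 
- square_roll: Square light-brown roll sprinkled with pale and dark seeds, rigid. 58 x 58 mm with upright sides square to its x and y axes, 40 mm high, edges rounded 8 mm; about 80 g. Stands loose on the 15 mm thick stock board between the trays. Origin: centre of the underside, z up. 
- jam_jar: Dark red jam jar with red lid and white label band. Cylinder 48 mm diameter, 62 mm high including the lid (46 mm diameter, from 50 mm up); about 130 g. Stands loose on the 15 mm thick stock board between the trays. Origin: centre of the underside, z up. 
- honey_jar: Amber-yellow honey jar with yellow lid and white label band. Cylinder 48 mm diameter, 62 mm high including the lid (46 mm diameter, from 50 mm up); about 130 g. Stands loose on the 15 mm thick stock board between the trays. Origin: centre of the underside, z up. 
- floury_roll: Spare: round roll like the golden one (62 mm diameter, 44 mm high) but pale cream-white with one straight cut. To be left alone. Stands loose on the 15 mm thick stock board between the trays. Origin: centre of the underside, z up. 
- pesto_jar: Spare: green jar with green lid, same size as the other jars (48 mm diameter, 62 mm high). To be left alone. Stands loose on the 15 mm thick stock board between the trays. Origin: centre of the underside, z up. 
- egg_cup: Small empty white china cup without handle, 46 mm rim diameter, 45 mm high, loose, already standing in one end compartment of the black tray. To be left alone. Origin: centre of the underside, z up.
Mind the look-alikes: they are no part of the job. Of the things that look like the jam_jar, the largest one is meant.

How it is judged:
At the end, for the whole second after the job is handed in: Each of the five things alone in a compartment of its tray, flat on the floor (underside 1 to 8 mm up, tilt under 0.12 rad), centre within 25 mm along and 30 mm across of the compartment's; egg cup in its end compartment; it and both spares within 20 mm of their starts; all at rest (y of round_roll in the frame of tray_wood between -0.03 and 0.03 m and z of round_roll in the frame of tray_wood between 0.001 and 0.008 m and angle between each of round_roll, oval_roll, jam_jar, square_roll, honey_jar, egg_cup's own z axis and vertical below 0.12 rad and y of oval_roll in the frame of tray_wood between -0.03 and 0.03 m and z of oval_roll in the frame of tray_wood between 0.001 and 0.008 m and y of jam_jar in the frame of tray_wood between -0.03 and 0.03 m and z of jam_jar in the frame of tray_wood between 0.001 and 0.008 m and y of square_roll in the frame of tray_black between -0.03 and 0.03 m and z of square_roll in the frame of tray_black between 0.001 and 0.008 m and y of honey_jar in the frame of tray_black between -0.03 and 0.03 m and z of honey_jar in the frame of tray_black between 0.001 and 0.008 m and y of egg_cup in the frame of tray_black between -0.03 and 0.03 m and z of egg_cup in the frame of tray_black between 0.001 and 0.008 m and ((x of round_roll in the frame of tray_wood between -0.1143 and -0.0643 m and x of oval_roll in the frame of tray_wood between -0.025 and 0.025 m and x of jam_jar in the frame of tray_wood between 0.0643 and 0.1143 m) or (x of round_roll in the frame of tray_wood between -0.1143 and -0.0643 m and x of oval_roll in the frame of tray_wood between 0.0643 and 0.1143 m and x of jam_jar in the frame of tray_wood between -0.025 and 0.025 m) or (x of round_roll in the frame of tray_wood between -0.025 and 0.025 m and x of oval_roll in the frame of tray_wood between -0.1143 and -0.0643 m and x of jam_jar in the frame of tray_wood between 0.0643 and 0.1143 m) or (x of round_roll in the frame of tray_wood between -0.025 and 0.025 m and x of oval_roll in the frame of tray_wood between 0.0643 and 0.1143 m and x of jam_jar in the frame of tray_wood between -0.1143 and -0.0643 m) or (x of round_roll in the frame of tray_wood between 0.0643 and 0.1143 m and x of oval_roll in the frame of tray_wood between -0.1143 and -0.0643 m and x of jam_jar in the frame of tray_wood between -0.025 and 0.025 m) or (x of round_roll in the frame of tray_wood between 0.0643 and 0.1143 m and x of oval_roll in the frame of tray_wood between -0.025 and 0.025 m and x of jam_jar in the frame of tray_wood between -0.1143 and -0.0643 m)) and ((x of square_roll in the frame of tray_black between -0.1143 and -0.0643 m and x of honey_jar in the frame of tray_black between -0.025 and 0.025 m) or (x of square_roll in the frame of tray_black between -0.025 and 0.025 m and x of honey_jar in the frame of tray_black between -0.1143 and -0.0643 m)) and x of egg_cup in the frame of tray_black between 0.0643 and 0.1143 m and distance of each of floury_roll, pesto_jar, egg_cup from where it was at the start of the episode below 0.02 m and linear speed of each of round_roll, oval_roll, jam_jar, square_roll, honey_jar, floury_roll, pesto_jar, egg_cup below 0.02 m/s and angular speed of each of round_roll, oval_roll, jam_jar, square_roll, honey_jar, floury_roll, pesto_jar, egg_cup below 0.2 rad/s); the robot touches nothing.
It fails at once if the pale floury roll is disturbed (moved more than 20 mm or tipped over) (distance of floury_roll from where it was at the start of the episode above 0.02 m or angle between floury_roll's own z axis and vertical above 0.5 rad).
It fails at once if the green jar is disturbed (moved more than 20 mm or tipped over) (distance of pesto_jar from where it was at the start of the episode above 0.02 m or angle between pesto_jar's own z axis and vertical above 0.5 rad).
It fails at once if the egg cup is disturbed (moved more than 20 mm or tipped over) (distance of egg_cup from where it was at the start of the episode above 0.02 m or angle between egg_cup's own z axis and vertical above 0.5 rad).
It fails at once if a thing is dropped or thrown (faster than 0.7 m/s with no finger on it, as after a fall of about 25 mm) ((contact force between round_roll and the fingers below 0.01 N and linear speed of round_roll above 0.7 m/s) or (contact force between oval_roll and the fingers below 0.01 N and linear speed of oval_roll above 0.7 m/s) or (contact force between jam_jar and the fingers below 0.01 N and linear speed of jam_jar above 0.7 m/s) or (contact force between square_roll and the fingers below 0.01 N and linear speed of square_roll above 0.7 m/s) or (contact force between honey_jar and the fingers below 0.01 N and linear speed of honey_jar above 0.7 m/s)).
It also fails if it takes over 115 s, if anything falls off the work surface, if the arm or the gripper's body presses on something with over 40 N, if the wrist force passes 120 N, or if a joint passes its speed limit or range.

### The arm

A 6-joint arm with a two-finger parallel gripper is mounted at the origin on the work surface. World frame = base frame: x ahead of the robot, y to its left, z up, the work surface at z = 0. Lengths are in m, angles in rad, forces in N, time in s.
With the tool pointing down it reaches from about 0.35 to 0.975 m from the base axis. Payload 4.9 kg.
Tool frame: the origin (TCP) lies at the very end of the fingers, on their centre line; the grasp point (between the pads) lies 19 mm behind it; z points along the fingers, y is the line along which they close (so a half turn about z gives the same grasp; the last joint's range is limited). The gripper opens to 85 mm and grips with 20 to 120 N. Pads are 22 mm wide; open, the fingers measure 114 mm over their backs; the gripper's body (76 mm by 85 mm) begins 54 mm behind the grasp point. The pads swing forward as they close: fully open they stand 13 mm farther back than shut.
Start: joints at [0.991, 0.053, 1.613, -0, 1.476, -0.119], TCP at [0.278, 0.56, 0.231] pointing down, gripper open.
Joint ranges: [-3.01, 3.01], [-1.01, 2.22], [0.06, 2.58], [-1.02, 4.17], [0.09, 2.62], [-3.14, 3.14]. Speed limits (rad/s): [2.57, 2.57, 3.14, 3.14, 3.14, 3.14].

### API

Orientations are given as a unit quaternion [w, x, y, z].
In Python, from plant import * gives the robot as it stands.
- The arm moves only by the tool jog_arm, never from a script. Its argument "moves" is a list that holds one entry, the list of rows, each a list of 7 numbers: the finger opening in cm, from 0 to 8.54, then the shift along the tool's x, y, z in cm, then the turn, a rotation vector about the tool's x, y, z in rad. A call has 1 to 20 rows; each row shifts and turns the commanded pose from where the row before left it, along the tool's axes as they then stand; what a row does not reach is not made up. A row lasts 1/12 s, in which the tool goes at most 41.7 mm and 7.16 degrees, less where a joint would pass 70% of its speed; a pose out of reach is approached as far as the arm can. A call is refused whole if a number of a shift passes 4.17 or a number of a turn 0.125, either way. A call with a gripper value outside its range is refused whole. The fingers move at their own pace and stop on an object; the grip force is fixed at half the most. Time passes only in rows, so rows that do not move let the fingers close. It gives the time, the measured TCP pose, the force, the opening and the grip force at its end, in the units of the state.
- state(): the state, without advancing time (a new reading comes with each control period).
- grab_frame(name): name is "scene" or "top"; returns a dict with "color" (420x560x3 uint8, blue, green, red), "depth" (420x560 float32, m along the optical axis (not along the pixel's ray), 0 where there is no reading), "fx", "fy", "cx", "cy" (pixels), "k1" (the pictures are not rectified: a ray, as slopes to the right and down, at radius r is drawn at 1 + k1 r^2 times it, then the intrinsics apply), "R" (3x3) and "t" (3): a world point X has camera coordinates R X + t. Camera axes: x right, y down, z forward; pixel columns grow to the right and rows downward; lengths in m; the calibration is good to about 2 mm. A picture is of the moment at which its call begins.
- job_done(): hands the job in; it is judged then, once.
Trained networks look in a picture, given as the dict that the camera call returned (one of the last four; its "shot" number tells which), for a name from the list of things; names that differ only in an ending like _2 or _b are one class to them, and where a whole thing is asked for, a point or a joint stands for the part that bears it (a point fixed in the world has none). Each returns a list of dicts, best first, with "p" (0 to 1); they miss things now and then, are a little off and sometimes report something else, mostly with a low value. They report only what shows in the picture. A call takes as long as a camera call. They do not tell look-alikes from the thing itself.
- recognise(name, picture): "rect" ([centre column, centre row, width, height] in pixels, round what is visible of it).
- regions_of(name, picture): "pixels" (420x560 bool, what is visible of it) and "rect" ([centre column, centre row, width, height] in pixels, round what is visible of it).
The state is a dict: "time": time; "joint_pos": joint angles; "joint_vel": joint speeds; "joint_efforts": joint torques, N m; "tool_pos": TCP position; "tool_rot": TCP orientation; "contact_force": force on the tool from outside, world axes, zero at the start; "ft_torque": the same for the moment, N m; "gripper_width": opening from 0.0 (shut) to 1.0 (fully open); "grasp_force": force on a finger pad.
Only numpy, scipy, OpenCV 4.12 (cv2) and the standard library are available. Lean on these libraries where they do the work, as an engineer would, in place of code of your own. Each camera call takes 0.05 s, during which the arm holds its last target. There are 200 camera calls.

## Working session

There is one attempt and no reset: what is moved stays moved. The work goes in short steps, Python scripts to look and compute and a tool call to move; the robot and the scene stay as the last step left them, time stands still between calls to the robot, and variables do not carry over. Pictures are saved under pics/ and viewed, at most 14 in all, crops included, and the job is handed in when it is done.

Besides the shell and the picture viewer there is one more tool, called by a JSON object that holds its "method" and its "body", one argument or row to a line. jog_arm: Moves the arm, as the interface text tells. Its arguments: {"type":"object","properties":{"moves":{"type":"array"}},"required":["moves"]}

```bash
mkdir -p pics; cat > h.py <<'E'
from plant import *
import numpy as np, cv2
def world(f,m=None):
    """HxWx3 world points from depth"""
    h,w=f["depth"].shape
    u,v=np.meshgrid(np.arange(w),np.arange(h))
    K=np.array([[f["fx"],0,f["cx"]],[0,f["fy"],f["cy"]],[0,0,1.]])
    p=np.stack([u,v],-1).reshape(-1,1,2).astype(np.float64)
    xy=cv2.undistortPoints(p,K,np.array([f["k1"],0,0,0,0.])).reshape(h,w,2)
    d=f["depth"][...,None]
    c=np.concatenate([xy*d,d],-1)
    return (c-np.array(f["t"]))@np.array(f["R"])
E
python3 - <<'E'
from h import *
s=state();print(s)
for n in("top","scene"):
    f=grab_frame(n);cv2.imwrite(f"pics/{n}0.png",f["color"]);W=world(f);ok=f["depth"]>0
    print(n,f["k1"],-np.array(f["R"]).T@np.array(f["t"]))
    for o in "tray_wood tray_black round_roll oval_roll square_roll jam_jar honey_jar floury_roll pesto_jar egg_cup".split():
        for r in regions_of(o,f)[:4]:
            if r["p"]<.2: continue
            m=r["pixels"]&ok
            if m.sum()<20: continue
            P=W[m]; zt=np.percentile(P[:,2],95); T=P[P[:,2]>zt-.008] 
            rc=cv2.minAreaRect((T[:,:2]*1000).astype(np.float32))
            print(o,round(r["p"],2),np.round(r["rect"]),"zt",round(zt,3),"rect",np.round(rc[0]),np.round(rc[1]),round(rc[2]), "lo-hi",np.round(np.percentile(P,2,axis=0),3),np.round(np.percentile(P,98,axis=0),3))
E
```

```text
{'time': 0.0, 'joint_pos': array([ 9.90988577e-01,  5.33735402e-02,  1.61430892e+00,  3.27450422e-06,
        1.47603580e+00, -1.18988910e-01]), 'joint_vel': array([-0.00069104, -0.00046301, -0.00204261,  0.00128475, -0.00085135,
        0.00145061]), 'joint_efforts': array([-1.04882536e-03, -3.93688560e+01, -3.70172882e+01, -3.82500812e-04,
        6.97395517e-03,  6.92566857e-06]), 'tool_pos': array([0.27756583, 0.55927036, 0.23004379]), 'tool_rot': array([-3.65362233e-04,  2.28376166e-01,  9.73572389e-01, -9.98026287e-04]), 'contact_force': array([-0.31902192, -0.48390233,  0.55320029]), 'ft_torque': array([-0.09530183, -0.08798037,  0.00862969]), 'grasp_force': 0.0, 'gripper_width': 0.9980767561579782}
top -0.12814412701111108 [0.40296459 0.01797923 1.15884156]
tray_wood 0.8 [399. 228.  74. 131.] zt 0.011 rect [ 476. -276.] [274. 109.] 12 lo-hi [ 0.347 -0.34  -0.001] [ 0.605 -0.211  0.012]
tray_black 0.96 [126. 225.  55. 124.] zt 0.011 rect [477. 305.] [105. 271.] 89 lo-hi [ 0.347  0.254 -0.001] [0.608 0.354 0.012]
oval_roll 0.67 [210. 243.  32.  34.] zt 0.058 rect [438. 122.] [4
[... 2640 characters left out ...]
zt 0.051 rect [688. 293.] [35. 34.] 27 lo-hi [0.673 0.275 0.002] [0.707 0.31  0.051]
honey_jar 0.81 [255. 277.  24.  36.] zt 0.079 rect [686.  65.] [45. 45.] 4 lo-hi [0.667 0.045 0.019] [0.709 0.086 0.079]
floury_roll 0.81 [235. 223.  28.  30.] zt 0.059 rect [568. -73.] [53. 54.] 64 lo-hi [ 0.542 -0.096  0.022] [ 0.596 -0.044  0.059]
pesto_jar 0.86 [290. 197.  21.  34.] zt 0.078 rect [436.  -6.] [49. 45.] 41 lo-hi [ 0.416 -0.025  0.016] [0.459 0.017 0.079]
pesto_jar 0.6 [253. 275.  24.  35.] zt 0.079 rect [685.  64.] [45. 44.] 26 lo-hi [0.666 0.044 0.022] [0.709 0.086 0.079]
egg_cup 0.96 [381. 294.  20.  28.] zt 0.05 rect [576. 295.] [46. 45.] 12 lo-hi [0.554 0.276 0.008] [0.597 0.316 0.051]
```

View pics/top0.png

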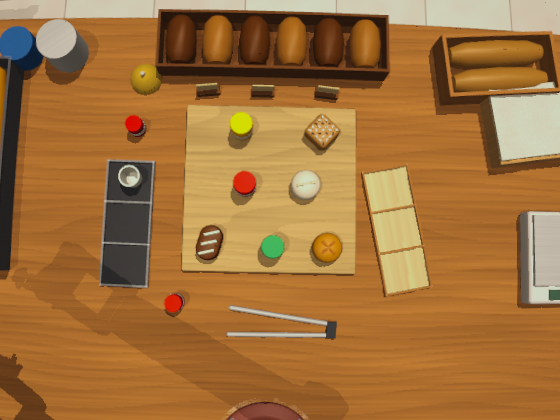

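View pics/scene0.png

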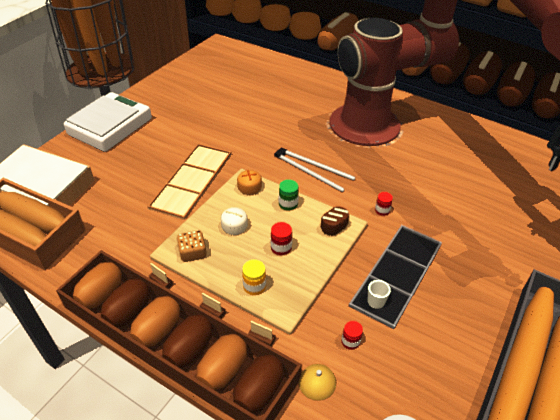

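The top view shows the stock board with honey at (242,126), the square roll at (322,131), the large red jar at (244,183), floury at (306,185), oval at (209,243), green at (272,247) and golden round at (327,248). The black tray is on the left at (127,223), the wood tray on the right at (396,230). Two smaller red jars stand off the board at (135,126) and (174,303); these are the decoys. The scene view agrees. I'll start with the honey jar.

{"method": "jog_arm", "body": {
  "moves": [
    [[8.54,0,0,0,0,0,-0.115],[8.54,0,0,0,0,0,-0.115],[8.54,0,0,0,0,0,-0.115],[8.54,0,0,0,0,0,-0.116],[8.54,-2.3,-2.8,0,0,0,0],[8.54,-2.3,-2.8,0,0,0,0],[8.54,-2.3,-2.8,0,0,0,0],[8.54,-2.3,-2.8,0,0,0,0],[8.54,-2.3,-2.8,0,0,0,0],[8.54,-2.3,-2.8,0,0,0,0],[8.54,-2.3,-2.8,0,0,0,0],[8.54,-2.3,-2.8,0,0,0,0],[8.54,-2.3,-2.8,0,0,0,0],[8.54,-2.3,-2.8,0,0,0,0],[8.54,-2.3,-2.8,0,0,0,0],[8.54,-2.3,-2.8,0,0,0,0],[8.54,-2.3,-2.8,0,0,0,0],[8.54,-2.3,-2.8,0,0,0,0],[8.54,-2.3,-2.8,0,0,0,0],[8.54,-2.3,-2.8,0,0,0,0]]
  ]
}}

```text
time: 2.77
tool_pos: [0.6469, 0.1103, 0.2314]
tool_rot: [0.0, -0.0, 1.0, 0.0]
contact_force: [1.3, 1.3, -0.5]
gripper_width: 0.998
grasp_force: 0.0
```

{"method": "jog_arm", "body": {
  "moves": [
    [[8.54,-1.28,-1.63,0,0,0,0],[8.54,-1.28,-1.63,0,0,0,0],[8.54,-1.29,-1.64,0,0,0,0],[8.54,0,0,2.7,0,0,0],[8.54,0,0,2.7,0,0,0],[8.54,0,0,2.7,0,0,0],[8.54,0,0,2.7,0,0,0],[8.54,0,0,2.7,0,0,0],[8.54,0,0,2.7,0,0,0],[8.54,0,0,2.7,0,0,0],[8.54,0,0,1.7,0,0,0],[8.54,0,0,0,0,0,0],[4,0,0,0,0,0,0],[4,0,0,0,0,0,0],[4,0,0,0,0,0,0],[4,0,0,0,0,0,0],[4,0,0,0,0,0,0],[4,0,0,0,0,0,0],[4,0,0,0,0,0,0],[4,0,0,0,0,0,0]]
  ]
}}

```text
time: 4.43
tool_pos: [0.6865, 0.0629, 0.0282]
tool_rot: [0.002, -0.0, 1.0, -0.0]
contact_force: [-0.8, 0.2, 5.4]
gripper_width: 0.546
grasp_force: 62.0
```

{"method": "jog_arm", "body": {
  "moves": [
    [[4,0,0,-1,0,0,0],[4,0,0,-2.5,0,0,0],[4,0,0,-2.7,0,0,0],[4,0,0,-2.7,0,0,0],[4,0,0,-2.7,0,0,0],[4,0,0,-2.4,0,0,0],[4,1.5,1.7,0,0,0,0],[4,1.95,2.3,0,0,0,0],[4,1.95,2.3,0,0,0,0],[4,1.95,2.3,0,0,0,0],[4,1.95,2.3,0,0,0,0],[4,1.95,2.3,0,0,0,0],[4,1.95,2.3,0,0,0,0],[4,1.95,2.3,0,0,0,0],[4,1.95,2.3,0,0,0,0],[4,1.95,2.3,0,0,0,0],[4,1.6,1.75,0,0,0,0],[4,0,0,0,0,0,0],[4,0,0,0,0,0,0]]
  ]
}}

```text
time: 6.02
tool_pos: [0.4768, 0.3048, 0.1652]
tool_rot: [-0.0, -0.001, 1.0, -0.0]
contact_force: [-0.1, 0.2, -1.5]
gripper_width: 0.551
grasp_force: 62.0
```

```bash
python3 - <<'E'
from h import *
print(state()["tool_pos"],state()["gripper_width"])
f=grab_frame("scene");cv2.imwrite("pics/s1.png",cv2.resize(f["color"][150:400,220:540],None,fx=2.2,fy=2.2))
E
```

```text
[0.47682405 0.30482405 0.16518239] 0.5508692409462378
```

View pics/s1.png

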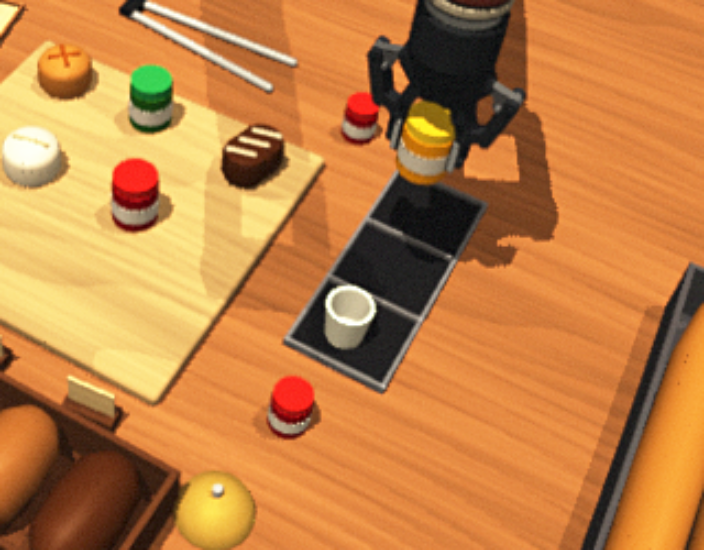

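The picture shows the honey jar gripped upright above the black tray at (428,140), with the middle compartment free at (392,260).

{"method": "jog_arm", "body": {
  "moves": [
    [[4,0,0,2.5,0,0,0],[4,0,0,2.7,0,0,0],[4,0,0,2.7,0,0,0],[4,0,0,2.7,0,0,0],[4,0,0,2,0,0,0],[4,0,0,1,0,0,0],[4,0,0,0.7,0,0,0],[4,0,0,0.6,0,0,0],[4,0,0,0,0,0,0],[4,0,0,0,0,0,0]]
  ]
}}

```text
time: 6.9
tool_pos: [0.4796, 0.3047, 0.0179]
tool_rot: [0.001, 0.0, 1.0, 0.001]
contact_force: [-0.7, -0.1, -2.2]
gripper_width: 0.549
grasp_force: 62.2
```

{"method": "jog_arm", "body": {
  "moves": [
    [[4,0,0,0.15,0,0,0],[4,0,0,0,0,0,0],[4,0,0,0,0,0,0]]
  ]
}}

```text
time: 7.15
tool_pos: [0.4796, 0.3048, 0.0172]
tool_rot: [0.002, -0.0, 1.0, 0.0]
contact_force: [-1.2, -1.2, 5.7]
gripper_width: 0.548
grasp_force: 62.6
```

Contact. Release, rise, and head for the square roll.

{"method": "jog_arm", "body": {
  "moves": [
    [[6.4,0,0,0,0,0,0],[6.4,0,0,0,0,0,0],[6.4,0,0,0,0,0,0],[6.4,0,0,0,0,0,0],[6.4,0,0,-1.5,0,0,0],[6.4,0,0,-2.7,0,0,0],[6.4,0,0,-2.7,0,0,0],[6.4,0,0,-2.7,0,0,0],[6.4,0,0,-2.7,0,0,0],[8.54,0,0,-2.7,0,0,0],[8.54,-1.3,-2.7,0,0,0,0],[8.54,-1.3,-2.7,0,0,0,0],[8.54,-1.3,-2.7,0,0,0,0],[8.54,-1.3,-2.7,0,0,0,0],[8.54,-1.3,-2.7,0,0,0,0],[8.54,-1.3,-2.7,0,0,0,0],[8.54,-1.3,-2.7,0,0,0,0],[8.54,-1.3,-2.7,0,0,0,0],[8.54,-1.3,-2.7,0,0,0,0],[8.54,-1.3,-2.7,0,0,0,0]]
  ]
}}

```text
time: 8.82
tool_pos: [0.6084, 0.0329, 0.1646]
tool_rot: [-0.0, -0.0, 1.0, 0.0]
contact_force: [-0.2, 0.3, 0.3]
gripper_width: 1.002
grasp_force: 0.0
```

```bash
cat > m.py <<'E'
from h import *
import sys
f=grab_frame("top");W=world(f);print(state()["tool_pos"])
for o in sys.argv[1:]:
    for r in regions_of(o,f)[:2]:
        P=W[r["pixels"]&(f["depth"]>0)]
        if len(P)<20: continue
        zt=np.percentile(P[:,2],95);T=P[P[:,2]>zt-.008]
        print(o,round(r["p"],2),"zt",round(zt,3),cv2.minAreaRect((T[:,:2]*1000).astype(np.float32)))
E
python3 m.py honey_jar round_roll square_roll egg_cup
```

```text
[0.61040151 0.0282963  0.16484679]
honey_jar 0.92 zt 0.069 ((476.24652099609375, 303.853759765625), (45.063575744628906, 45.7002067565918), 10.966477394104004)
round_roll 0.62 zt 0.06 ((431.7632141113281, -119.5051040649414), (53.176597595214844, 54.62184524536133), 12.590322494506836)
square_roll 0.69 zt 0.058 ((676.6161499023438, -107.63356018066406), (55.15876770019531, 56.22872543334961), 46.584205627441406)
egg_cup 0.69 zt 0.05 ((572.8084106445312, 294.46978759765625), (44.224361419677734, 41.161399841308594), 48.38288879394531)
```

{"method": "jog_arm", "body": {
  "moves": [
    [[8.54,-1.2,-2.4,0,0,0,0],[8.54,-1.2,-2.4,0,0,0,0],[8.54,-1.2,-2.4,0,0,0,0],[8.54,-1.2,-2.4,0,0,0,0],[8.54,-1.1,-2.3,0,0,0,0],[8.54,-1.1,-2.3,0,0,0,0],[8.54,0,0,0,0,0,0.11],[8.54,0,0,0,0,0,0.11],[8.54,0,0,0,0,0,0.11],[8.54,0,0,0,0,0,0.11],[8.54,0,0,0,0,0,0.11],[8.54,0,0,0,0,0,0.11],[8.54,0,0,0,0,0,0.108],[8.54,0,0,2.7,0,0,0],[8.54,0,0,2.7,0,0,0],[8.54,0,0,2.7,0,0,0],[8.54,0,0,2.7,0,0,0],[8.54,0,0,2.7,0,0,0],[8.54,0,0,1.2,0,0,0],[8.54,0,0,0,0,0,0]]
  ]
}}

```text
time: 10.73
tool_pos: [0.6748, -0.1054, 0.0133]
tool_rot: [-0.004, 0.374, 0.927, -0.0]
contact_force: [-0.2, 0.5, -1.3]
gripper_width: 0.996
grasp_force: 0.0
```

{"method": "jog_arm", "body": {
  "moves": [
    [[5,0,0,0,0,0,0],[5,0,0,0,0,0,0],[5,0,0,0,0,0,0],[5,0,0,0,0,0,0],[5,0,0,0,0,0,0],[5,0,0,0,0,0,0],[5,0,0,0,0,0,0]]
  ]
}}

```text
time: 11.32
tool_pos: [0.6801, -0.1081, 0.0209]
tool_rot: [0.002, 0.375, 0.927, 0.0]
contact_force: [0.5, 0.8, 5.9]
gripper_width: 0.672
grasp_force: 65.5
```

{"method": "jog_arm", "body": {
  "moves": [
    [[5,0,0,-1,0,0,0],[5,0,0,-2.5,0,0,0],[5,0,0,-2.7,0,0,0],[5,0,0,-2.7,0,0,0],[5,0,0,-2.7,0,0,0],[5,0,0,-2.4,0,0,0],[5,0,0,0,0,0,-0.11],[5,0,0,0,0,0,-0.11],[5,0,0,0,0,0,-0.11],[5,0,0,0,0,0,-0.11],[5,0,0,0,0,0,-0.11],[5,0,0,0,0,0,-0.11],[5,0,0,0,0,0,-0.108],[5,0,0,0,0,0,0]]
  ]
}}

```text
time: 12.48
tool_pos: [0.6776, -0.1076, 0.158]
tool_rot: [-0.0, -0.001, 1.0, 0.0]
contact_force: [-0.1, -0.6, -1.5]
gripper_width: 0.67
grasp_force: 64.7
```

{"method": "jog_arm", "body": {
  "moves": [
    [[5,1.0,1.4,0,0,0,0],[5,1.7,2.45,0,0,0,0],[5,1.7,2.45,0,0,0,0],[5,1.7,2.45,0,0,0,0],[5,1.7,2.45,0,0,0,0],[5,1.7,2.45,0,0,0,0],[5,1.7,2.45,0,0,0,0],[5,1.7,2.45,0,0,0,0],[5,1.7,2.45,0,0,0,0],[5,1.7,2.45,0,0,0,0],[5,1.7,2.45,0,0,0,0],[5,1.7,2.45,0,0,0,0],[5,1.7,2.45,0,0,0,0],[5,1.7,2.45,0,0,0,0],[5,1.7,2.45,0,0,0,0],[5,1.7,2.45,0,0,0,0],[5,1.7,2.45,0,0,0,0],[5,0.7,0.75,0,0,0,0],[5,0,0,0,0,0,0],[5,0,0,0,0,0,0]]
  ]
}}

```text
time: 14.15
tool_pos: [0.3889, 0.3056, 0.1579]
tool_rot: [0.0, 0.0, 1.0, -0.0]
contact_force: [-0.5, 0.1, -0.9]
gripper_width: 0.672
grasp_force: 64.7
```

{"method": "jog_arm", "body": {
  "moves": [
    [[5,0,0,2.5,0,0,0],[5,0,0,2.7,0,0,0],[5,0,0,2.7,0,0,0],[5,0,0,2.7,0,0,0],[5,0,0,2,0,0,0],[5,0,0,1,0,0,0],[5,0,0,0.7,0,0,0],[5,0,0,0.6,0,0,0],[5,0,0,0,0,0,0],[5,0,0,0,0,0,0],[5,0,0,0,0,0,0]]
  ]
}}

```text
time: 15.07
tool_pos: [0.3902, 0.3062, 0.01]
tool_rot: [0.001, 0.0, 1.0, 0.001]
contact_force: [0.7, 0.7, -1.9]
gripper_width: 0.674
grasp_force: 64.5
```

{"method": "jog_arm", "body": {
  "moves": [
    [[5,0,0,0.15,0,0,0],[5,0,0,0,0,0,0],[7.2,0,0,0,0,0,0],[7.2,0,0,0,0,0,0],[7.2,0,0,0,0,0,0],[7.2,0,0,0,0,0,0],[7.2,0,0,-1.35,0,0,0],[7.2,0,0,-2.7,0,0,0],[7.2,0,0,-2.7,0,0,0],[7.2,0,0,-2.7,0,0,0],[8.54,0,0,-2.7,0,0,0],[8.54,0,0,-2.7,0,0,0],[8.54,-0.7,-2.6,0,0,0,0],[8.54,-0.7,-2.6,0,0,0,0],[8.54,-0.75,-2.6,0,0,0,0],[8.54,-0.75,-2.6,0,0,0,0],[8.54,-0.75,-2.6,0,0,0,0],[8.54,-0.75,-2.65,0,0,0,0],[8.54,-0.75,-2.65,0,0,0,0],[8.54,0,0,0,0,0,0]]
  ]
}}

```text
time: 16.73
tool_pos: [0.4414, 0.1195, 0.1557]
tool_rot: [0.0, 0.002, 1.0, -0.001]
contact_force: [0.1, -0.4, -1.2]
gripper_width: 1.0
grasp_force: 0.0
```

```bash
python3 m.py square_roll honey_jar oval_roll; python3 - <<'E'
from h import *
f=grab_frame("scene");cv2.imwrite("pics/s2.png",cv2.resize(f["color"][120:400,200:540],None,fx=2,fy=2))
W=world(f)
for r in regions_of("oval_roll",f)[:1]:
    P=W[r["pixels"]&(f["depth"]>0)];T=P[P[:,2]>.045];print(T.mean(0),cv2.minAreaRect((T[:,:2]*1000).astype(np.float32)))
E
```

```text
[0.44086434 0.12119356 0.15568215]
square_roll 0.8 zt 0.047 ((387.5827941894531, 251.70347595214844), (160.45591735839844, 55.34988784790039), 88.77201843261719)
honey_jar 0.58 zt 0.069 ((476.66162109375, 303.51788330078125), (45.24546432495117, 45.76557159423828), 29.13886260986328)
[0.44614764 0.12654627 0.05290618] ((442.68798828125, 126.98165893554688), (45.872711181640625, 73.175048828125), 77.92337036132812)
```

View pics/s2.png

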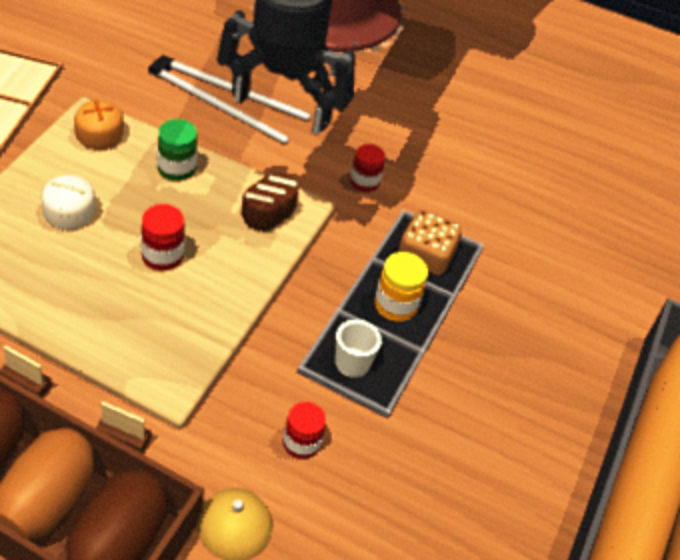

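The honey jar and the square roll sit flat in the black tray at (402,287) and (431,243), the egg cup untouched at (357,347). Now the oval roll.

{"method": "jog_arm", "body": {
  "moves": [
    [[8.54,0,0,0,0,0,0.09],[8.54,0,0,0,0,0,0.09],[8.54,0,0,0,0,0,0.09],[8.54,0,0,2.7,0,0,0],[8.54,0,0,2.7,0,0,0],[8.54,0,0,2.7,0,0,0],[8.54,0,0,2.7,0,0,0],[8.54,0,0,1.9,0,0,0],[8.54,0,0,1,0,0,0],[8.54,0,0,0,0,0,0],[8.54,0,0,0,0,0,0],[4,0,0,0,0,0,0],[4,0,0,0,0,0,0],[4,0,0,0,0,0,0],[4,0,0,0,0,0,0],[4,0,0,0,0,0,0],[4,0,0,0,0,0,0],[4,0,0,0,0,0,0],[4,0,0,0,0,0,0]]
  ]
}}

```text
time: 18.62
tool_pos: [0.442, 0.123, 0.0205]
tool_rot: [0.001, 0.135, 0.991, 0.0]
contact_force: [-0.1, -0.5, 5.8]
gripper_width: 0.573
grasp_force: 63.5
```

{"method": "jog_arm", "body": {
  "moves": [
    [[4,0,0,-1,0,0,0],[4,0,0,-2.5,0,0,0],[4,0,0,-2.7,0,0,0],[4,0,0,-2.7,0,0,0],[4,0,0,-2.7,0,0,0],[4,0,0,-2.4,0,0,0],[4,0,0,0,0,0,-0.09],[4,0,0,0,0,0,-0.09],[4,0,0,0,0,0,-0.09],[4,0,0,0,0,0,0]]
  ]
}}

```text
time: 19.45
tool_pos: [0.4401, 0.1228, 0.1591]
tool_rot: [-0.0, -0.001, 1.0, -0.0]
contact_force: [-1.0, -0.3, -0.3]
gripper_width: 0.578
grasp_force: 62.9
```

{"method": "jog_arm", "body": {
  "moves": [
    [[4,-0.2,-1.5,0,0,0,0],[4,-0.25,-2.75,0,0,0,0],[4,-0.25,-2.75,0,0,0,0],[4,-0.25,-2.75,0,0,0,0],[4,-0.25,-2.75,0,0,0,0],[4,-0.25,-2.75,0,0,0,0],[4,-0.25,-2.75,0,0,0,0],[4,-0.25,-2.75,0,0,0,0],[4,-0.25,-2.75,0,0,0,0],[4,-0.25,-2.75,0,0,0,0],[4,-0.25,-2.75,0,0,0,0],[4,-0.25,-2.75,0,0,0,0],[4,-0.25,-2.75,0,0,0,0],[4,-0.25,-2.75,0,0,0,0],[4,-0.05,-2.75,0,0,0,0],[4,0,0,0,0,0,0.11],[4,0,0,0,0,0,0.12],[4,0,0,0,0,0,0.12],[4,0,0,0,0,0,0.12],[4,0,0,0,0,0,0.12]]
  ]
}}

```text
time: 21.12
tool_pos: [0.4752, -0.277, 0.1585]
tool_rot: [-0.001, 0.295, 0.956, 0.0]
contact_force: [0.3, 0.4, -0.7]
gripper_width: 0.577
grasp_force: 62.9
```

{"method": "jog_arm", "body": {
  "moves": [
    [[4,0,0,0,0,0,0.12],[4,0,0,0,0,0,0.12],[4,0,0,0,0,0,0.12],[4,0,0,0,0,0,0],[4,0,0,0,0,0,0]]
  ]
}}

```text
time: 21.53
tool_pos: [0.4753, -0.277, 0.1586]
tool_rot: [-0.0, 0.457, 0.89, 0.0]
contact_force: [0.5, 0.9, -1.4]
gripper_width: 0.576
grasp_force: 62.8
```

{"method": "jog_arm", "body": {
  "moves": [
    [[4,0,0,2.5,0,0,0],[4,0,0,2.7,0,0,0],[4,0,0,2.7,0,0,0],[4,0,0,2.7,0,0,0],[4,0,0,2,0,0,0],[4,0,0,1,0,0,0],[4,0,0,0.7,0,0,0],[4,0,0,0.7,0,0,0],[4,0,0,0,0,0,0],[4,0,0,0,0,0,0],[4,0,0,0,0,0,0]]
  ]
}}

```text
time: 22.45
tool_pos: [0.4765, -0.2778, 0.01]
tool_rot: [0.001, 0.457, 0.889, -0.0]
contact_force: [-0.3, -0.4, -1.1]
gripper_width: 0.581
grasp_force: 63.5
```

{"method": "jog_arm", "body": {
  "moves": [
    [[4,0,0,0.15,0,0,0],[4,0,0,0,0,0,0],[6.4,0,0,0,0,0,0],[6.4,0,0,0,0,0,0],[6.4,0,0,0,0,0,0],[6.4,0,0,0,0,0,0],[6.4,0,0,-1.5,0,0,0],[6.4,0,0,-2.7,0,0,0],[6.4,0,0,-2.7,0,0,0],[6.4,0,0,-2.7,0,0,0],[8.54,0,0,-2.7,0,0,0],[8.54,0,0,-2.7,0,0,0],[8.54,0,0,0,0,0,-0.12],[8.54,0,0,0,0,0,-0.12],[8.54,0,0,0,0,0,-0.12],[8.54,0,0,0,0,0,-0.12],[8.54,0,0,0,0,0,-0.12],[8.54,0,0,0,0,0,-0.12],[8.54,0,0,0,0,0,-0.12],[8.54,0,0,0,0,0,-0.11]]
  ]
}}

```text
time: 24.12
tool_pos: [0.4754, -0.277, 0.157]
tool_rot: [-0.0, -0.003, 1.0, 0.0]
contact_force: [0.3, -0.3, -0.7]
gripper_width: 1.001
grasp_force: 0.0
```

{"method": "jog_arm", "body": {
  "moves": [
    [[8.54,0.7,2.6,0,0,0,0],[8.54,0.7,2.6,0,0,0,0],[8.54,0.7,2.6,0,0,0,0],[8.54,0.7,2.6,0,0,0,0],[8.54,0.7,2.6,0,0,0,0],[8.54,0.65,2.7,0,0,0,0],[8.54,0,0,2.7,0,0,0],[8.54,0,0,2.7,0,0,0],[8.54,0,0,2.7,0,0,0],[8.54,0,0,2.7,0,0,0],[8.54,0,0,2.1,0,0,0],[8.54,0,0,1,0,0,0],[8.54,0,0,0,0,0,0],[8.54,0,0,0,0,0,0]]
  ]
}}

```text
time: 25.28
tool_pos: [0.4341, -0.1202, 0.0185]
tool_rot: [-0.0, -0.0, 1.0, 0.0]
contact_force: [-0.2, -0.1, 1.4]
gripper_width: 0.999
grasp_force: 0.0
```

{"method": "jog_arm", "body": {
  "moves": [
    [[5,0,0,0,0,0,0],[5,0,0,0,0,0,0],[5,0,0,0,0,0,0],[5,0,0,0,0,0,0],[5,0,0,0,0,0,0],[5,0,0,0,0,0,0],[5,0,0,0,0,0,0]]
  ]
}}

```text
time: 25.87
tool_pos: [0.4361, -0.1211, 0.0208]
tool_rot: [0.002, -0.0, 1.0, -0.001]
contact_force: [-0.5, 0.6, 6.3]
gripper_width: 0.702
grasp_force: 65.2
```

{"method": "jog_arm", "body": {
  "moves": [
    [[5,0,0,-1,0,0,0],[5,0,0,-2.5,0,0,0],[5,0,0,-2.7,0,0,0],[5,0,0,-2.7,0,0,0],[5,0,0,-2.7,0,0,0],[5,0,0,-1.4,0,0,0],[5,0.4,-1.6,0,0,0,0],[5,0.7,-2.65,0,0,0,0],[5,0.7,-2.65,0,0,0,0],[5,0.7,-2.65,0,0,0,0],[5,0.7,-2.65,0,0,0,0],[5,0.7,-2.65,0,0,0,0],[5,0.7,-2.65,0,0,0,0],[5,0,0,0,0,0,0],[5,0,0,0,0,0,0],[5,0,0,0,0,0,0]]
  ]
}}

```text
time: 27.2
tool_pos: [0.388, -0.2947, 0.1486]
tool_rot: [0.0, 0.0, 1.0, 0.0]
contact_force: [0.6, -0.0, -1.2]
gripper_width: 0.7
grasp_force: 65.0
```

{"method": "jog_arm", "body": {
  "moves": [
    [[5,0,0,2.5,0,0,0],[5,0,0,2.7,0,0,0],[5,0,0,2.7,0,0,0],[5,0,0,2.7,0,0,0],[5,0,0,1.2,0,0,0],[5,0,0,0.7,0,0,0],[5,0,0,0.7,0,0,0],[5,0,0,0.7,0,0,0],[5,0,0,0,0,0,0],[5,0,0,0,0,0,0],[5,0,0,0,0,0,0]]
  ]
}}

```text
time: 28.12
tool_pos: [0.3887, -0.2957, 0.0102]
tool_rot: [0.001, -0.0, 1.0, -0.001]
contact_force: [0.1, -0.2, -0.5]
gripper_width: 0.702
grasp_force: 65.2
```

{"method": "jog_arm", "body": {
  "moves": [
    [[5,0,0,0.15,0,0,0],[5,0,0,0,0,0,0],[7.4,0,0,0,0,0,0],[7.4,0,0,0,0,0,0],[7.4,0,0,0,0,0,0],[7.4,0,0,0,0,0,0],[7.4,0,0,-1.5,0,0,0],[7.4,0,0,-2.7,0,0,0],[7.4,0,0,-2.7,0,0,0],[7.4,0,0,-2.7,0,0,0],[8.54,0,0,-2.7,0,0,0],[8.54,0,0,-2.7,0,0,0]]
  ]
}}

```text
time: 29.12
tool_pos: [0.3878, -0.2949, 0.1589]
tool_rot: [-0.0, -0.0, 1.0, 0.0]
contact_force: [0.7, 0.3, -0.2]
gripper_width: 0.997
grasp_force: 0.0
```

{"method": "jog_arm", "body": {
  "moves": [
    [[8.54,-0.75,1.45,0,0,0,0],[8.54,-1.3,2.6,0,0,0,0],[8.54,-1.3,2.6,0,0,0,0],[8.54,-1.3,2.6,0,0,0,0],[8.54,-1.3,2.6,0,0,0,0],[8.54,-1.3,2.6,0,0,0,0],[8.54,-1.3,2.6,0,0,0,0],[8.54,-1.3,2.6,0,0,0,0],[8.54,-1.3,2.6,0,0,0,0],[8.54,-1.3,2.6,0,0,0,0],[8.54,-1.3,2.6,0,0,0,0],[8.54,-1.3,2.6,0,0,0,0],[8.54,-1.3,2.6,0,0,0,0],[8.54,-1.1,2.1,0,0,0,0],[8.54,0,0,0,0,0,0],[8.54,0,0,0,0,0,0]]
  ]
}}

```text
time: 30.45
tool_pos: [0.5624, 0.0531, 0.1573]
tool_rot: [-0.001, -0.001, 1.0, -0.0]
contact_force: [-0.3, -0.0, -0.2]
gripper_width: 1.003
grasp_force: 0.0
```

```bash
python3 m.py round_roll oval_roll; python3 - <<'E'
from h import *
f=grab_frame("top");cv2.imwrite("pics/t2.png",cv2.resize(f["color"][90:320,80:460],None,fx=2,fy=2))
E
```

```text
[0.56216115 0.05232686 0.15731961]
round_roll 0.73 zt 0.049 ((386.9364318847656, -296.5282897949219), (51.865299224853516, 53.9958610534668), 2.258897066116333)
oval_roll 0.68 zt 0.047 ((473.53167724609375, -275.5089416503906), (47.871490478515625, 68.38374328613281), 35.49588394165039)
```

View pics/t2.png

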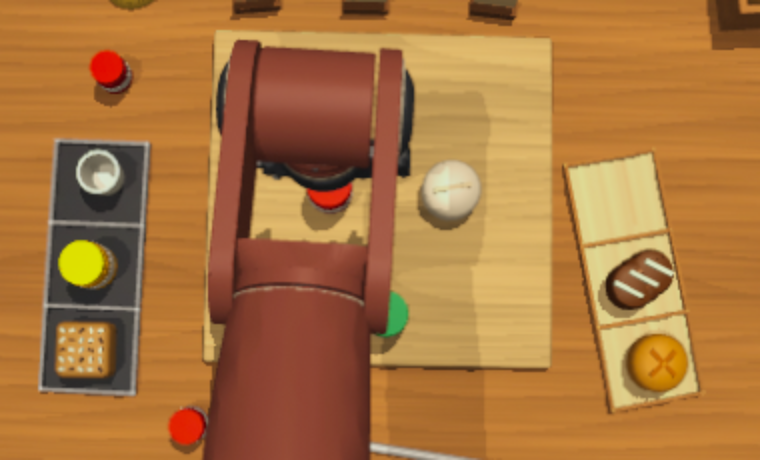

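Both rolls lie inside their wood-tray compartments, the oval at (640,280) and the round at (658,362). The far compartment at (615,205) is free. Jam jar next.

{"method": "jog_arm", "body": {
  "moves": [
    [[8.54,0,0,2.5,0,0,0],[8.54,0,0,2.7,0,0,0],[8.54,0,0,2.7,0,0,0],[8.54,0,0,2.7,0,0,0],[8.54,0,0,1.6,0,0,0],[8.54,0,0,1.0,0,0,0],[8.54,0,0,0,0,0,0],[4,0,0,0,0,0,0],[4,0,0,0,0,0,0],[4,0,0,0,0,0,0],[4,0,0,0,0,0,0],[4,0,0,0,0,0,0],[4,0,0,0,0,0,0],[4,0,0,0,0,0,0],[4,0,0,0,0,0,0]]
  ]
}}

```text
time: 31.9
tool_pos: [0.5643, 0.0523, 0.028]
tool_rot: [0.002, -0.0, 1.0, -0.0]
contact_force: [-0.3, -0.5, 5.8]
gripper_width: 0.544
grasp_force: 61.9
```

{"method": "jog_arm", "body": {
  "moves": [
    [[4,0,0,-1,0,0,0],[4,0,0,-2.5,0,0,0],[4,0,0,-2.7,0,0,0],[4,0,0,-2.7,0,0,0],[4,0,0,-2.7,0,0,0],[4,0,0,-2.4,0,0,0],[4,0,-1.65,0,0,0,0],[4,0,-2.7,0,0,0,0],[4,0,-2.7,0,0,0,0],[4,0,-2.7,0,0,0,0],[4,0,-2.7,0,0,0,0],[4,0,-2.7,0,0,0,0],[4,0,-2.7,0,0,0,0],[4,0,-2.7,0,0,0,0],[4,0,-2.7,0,0,0,0],[4,0,-2.7,0,0,0,0],[4,0,-2.7,0,0,0,0],[4,0,-2.5,0,0,0,0],[4,0,0,0,0,0,0],[4,0,0,0,0,0,0]]
  ]
}}

```text
time: 33.57
tool_pos: [0.562, -0.26, 0.1656]
tool_rot: [-0.0, 0.001, 1.0, 0.0]
contact_force: [-0.2, 0.8, -0.6]
gripper_width: 0.548
grasp_force: 62.0
```

{"method": "jog_arm", "body": {
  "moves": [
    [[4,0,0,2.5,0,0,0],[4,0,0,2.7,0,0,0],[4,0,0,2.7,0,0,0],[4,0,0,2.7,0,0,0],[4,0,0,2,0,0,0],[4,0,0,1,0,0,0],[4,0,0,0.7,0,0,0],[4,0,0,0.7,0,0,0],[4,0,0,0,0,0,0],[4,0,0,0,0,0,0],[4,0,0,0,0,0,0]]
  ]
}}

```text
time: 34.48
tool_pos: [0.5635, -0.2595, 0.0171]
tool_rot: [0.001, -0.0, 1.0, -0.001]
contact_force: [-0.7, -1.1, -1.3]
gripper_width: 0.55
grasp_force: 62.2
```

{"method": "jog_arm", "body": {
  "moves": [
    [[4,0,0,0.15,0,0,0],[4,0,0,0,0,0,0],[6.4,0,0,0,0,0,0],[6.4,0,0,0,0,0,0],[6.4,0,0,0,0,0,0],[6.4,0,0,0,0,0,0],[6.4,0,0,-1.5,0,0,0],[6.4,0,0,-2.7,0,0,0],[6.4,0,0,-2.7,0,0,0],[6.4,0,0,-2.7,0,0,0],[6.4,0,0,-2.7,0,0,0],[8.54,0,0,-2.7,0,0,0],[8.54,0,2.5,0,0,0,0],[8.54,0,2.5,0,0,0,0],[8.54,0,2.5,0,0,0,0],[8.54,0,2.5,0,0,0,0],[8.54,0,2.5,0,0,0,0],[8.54,0,2.5,0,0,0,0],[8.54,0,0,0,0,0,0],[8.54,0,0,0,0,0,0]]
  ]
}}

```text
time: 36.15
tool_pos: [0.5625, -0.1082, 0.1641]
tool_rot: [-0.0, -0.001, 1.0, -0.0]
contact_force: [0.4, -0.8, -0.2]
gripper_width: 0.996
grasp_force: 0.0
```

```bash
python3 m.py jam_jar honey_jar round_roll square_roll pesto_jar egg_cup; python3 - <<'E'
from h import *
f=grab_frame("scene");cv2.imwrite("pics/s3.png",cv2.resize(f["color"][120:400,130:480],None,fx=2,fy=2))
E
```

```text
[ 0.56249558 -0.10907803  0.16418125]
jam_jar 0.9 zt 0.051 ((684.366943359375, 290.7177734375), (32.824012756347656, 32.85852813720703), 87.64464569091797)
jam_jar 0.87 zt 0.052 ((311.950927734375, 194.74810791015625), (32.769691467285156, 34.56082534790039), 35.42002868652344)
honey_jar 0.78 zt 0.069 ((476.0304870605469, 302.6179504394531), (43.65326690673828, 45.46315002441406), 45.99951934814453)
round_roll 0.76 zt 0.05 ((386.21099853515625, -296.6598815917969), (53.58952713012695, 51.93898391723633), 65.87454223632812)
pesto_jar 0.72 zt 0.08 ((432.15460205078125, -8.650863647460938), (44.06621551513672, 44.16022872924805), 1.0297926664352417)
egg_cup 0.77 zt 0.051 ((573.0076293945312, 295.132568359375), (40.92867660522461, 45.99374771118164), 4.818403244018555)
```

View pics/s3.png

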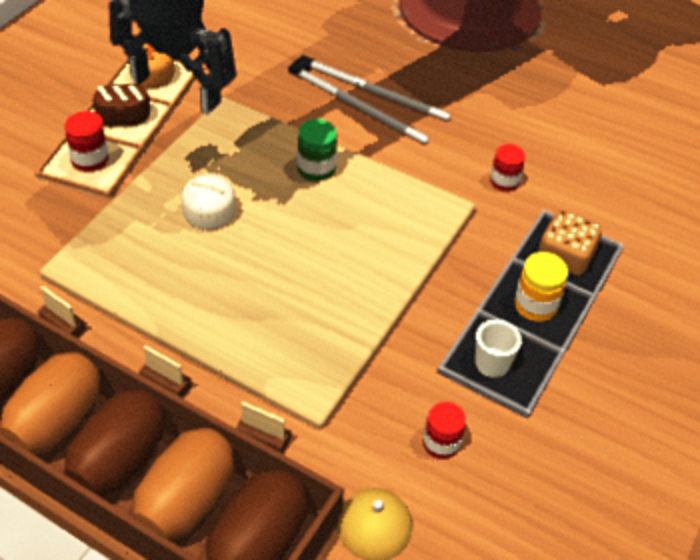

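The jam jar stands upright in its compartment at (87,140), and everything else is in place. The spares and egg cup have not moved.

```bash
python3 -c "
from plant import *
print(job_done())"
```

```text
the job is handed in; nothing more can be done
None
```

Both orders are made up and the job is handed in at about 36 s. In the last pictures all five things stood in their compartments, and the egg cup, floury roll and green jar were still in place; the judge returned no verdict.

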